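Fit and lock a fume-extraction nozzle

TASK

On the stained-glass bench, fit the wide-footed flared nozzle, foot down, over the upright pipe stub of the grey extraction box and push it down (do not drop it on) until its foot sits flat on the box, the black seal being pressed in. Then take up the mallet and drive the box's steel locking peg right down with it, until the cap meets its guide, never touching the peg with the hand or the nozzle. Finally put the mallet back on the bench, with the nozzle still fully home, and leave the spare nozzle, spool and jar where they are.

Things in the scene. Friction and masses are not known exactly. Their poses are not given: they have to be found in the camera images.
- port: Fixed grey extraction box on the bench, 30 mm high. Origin at bench level on the axis of its upright steel pipe stub; z up. The box reaches 60 mm to +x, 160 mm to -x and 50 mm each way in y. Stub: 39.6 mm diameter, 50 mm tall above the box's top, its uppermost 12 mm tapering to 30 mm diameter. The locking peg is at local x = -110 mm, y = 0.
- seat (a point): Point on the stub's axis at the level of the box's top face (30 mm above the bench); axes as port. The nozzle's foot is home here.
- seal_top (a point): Centre of the upper face of the black rubber seal ring (55 mm outside, 12 mm high) that slides on the stub: 13 to 18 mm above the box's top at the start. Pushed by the nozzle's foot it sinks flush into the box (0 mm) against about 6 N, and stays there.
- peg: Sprung steel locking peg of the box: cap 32 mm in diameter, 20 mm high, on a 16 mm stem, above a conical guide 22 mm high. Origin at the centre of the cap's top face; z up. At the start the top is 54 to 60 mm above the box's top; driven right down it is 42 mm above it, the cap on the guide. About 8 N moves it and it stays where it is driven.
- nozzle: Loose aluminium nozzle standing upright on its foot, 115 mm high, about 0.2 kg, round. Origin at the centre of the foot's lower end; z up along its axis. Foot: tube 50 mm outside, 43 mm bore, from 0 to 55 mm; shoulder narrowing to 67 mm; neck 36 mm outside from 67 to 107 mm (grip here, e.g. at 88 mm); flared lip 46 mm wide at the top.
- mallet: Loose rubber mallet, about 0.4 kg, balanced on one face of its head. Origin at the centre of that lower (striking) face; z up along the head. Head: black cylinder, 56 mm diameter, 75 mm high. Handle: wood, level along the body's -x, 22 mm wide (y), 26 mm high, centred 37.5 mm above the lower face, from 28 to 149 mm from the head's axis.
- mallet_head (a point): Centre of the mallet's head, 37.5 mm above its lower face.
- spare: Bystander: slim straight aluminium nozzle, 38 mm in diameter (44 mm at the rim), 90 mm high; too narrow for the stub. Origin at its foot.
- spool: Bystander: bare steel-grey solder spool standing on end, 60 mm in diameter, 60 mm high. Origin at its foot.
- jar: Bystander: white plastic flux jar with a blue lid, 64 mm in diameter, 95 mm high. Origin at its foot.
Mind the look-alikes: they are no part of the job. What is shaped like the mallet but pink is not meant.

How it is judged:
By the outcome, as a careful person would: the job done as asked, in the order asked, and still so for the second after the job is handed in, with the robot touching nothing.
It also fails if it takes over 64 s, if anything falls off the work surface, if the arm or the gripper's body presses on something with over 40 N, if the wrist force passes 120 N, or if a joint passes its speed limit or range.

ROBOT

A 6-joint arm with a two-finger parallel gripper is mounted at the origin on the work surface. World frame = base frame: x ahead of the robot, y to its left, z up, the work surface at z = 0. Lengths are in mm, angles in rad, forces in N, time in s.
With the tool pointing down it reaches from about 325 to 875 mm from the base axis. Payload 4.4 kg.
Tool frame: the origin (TCP) lies on the centre line of the jaws, within the pads' length; the fingertips stand ahead of it and the grasp point (between the pads) lies 6 mm ahead of it (ctrl.tcp_to_tips is the z of the fingertips in the tool frame, in mm); z points along the fingers, y is the line along which they close (so a half turn about z gives the same grasp; the last joint's range is limited). The gripper opens to 85 mm and grips with 20 to 120 N. Pads are 22 mm wide; open, the fingers measure 114 mm over their backs; the gripper's body (76 mm by 85 mm) begins 54 mm behind the grasp point. The pads swing forward as they close: fully open they stand 13 mm farther back than shut.
Start: joints at [-1.321, 0.207, 1.542, -0, 1.393, -0.15], TCP at [223.798, -529.662, 256.282] pointing down, gripper open.
Joint ranges: [-2.73, 2.73], [-0.86, 2.22], [0.23, 2.46], [-1.11, 4.25], [0.08, 2.63], [-2.82, 2.82]. Speed limits (rad/s): [2.79, 2.79, 3.14, 3.14, 3.14, 3.14].

INTERFACE

Orientations are given as a 3x3 rotation matrix whose columns are the frame's x, y, z axes.
In Python, from plant import ctrl, sensors, optics gives the robot as it stands. Calls block until the motion is done:
- ctrl.move_ptp(position, orientation): joint-space move of the TCP to a pose.
- ctrl.move_l(position, rot=None, vel=150, threshold=None): straight line of the TCP; rot=None keeps the orientation; vel is the mean speed in mm/s. With threshold (N) it stops when the force on the tool has changed by that much, and returns True; else False.
- ctrl.set_joints(angles): joint-space move.
- ctrl.gripper_to(opening, force=None): finger opening in mm; force is the grip in N (None keeps the last); returns when the fingers have stopped.
- ctrl.hold(seconds).
- ctrl.solve_ik(position, orientation): joint angles nearest the present ones, or None.
- sensors.read_state(): the state.
- optics.grab_frame(name): name is "side" or "top"; returns (picture, depth): 384x512x3 uint8, red, green, blue; 384x512 float32, mm along the optical axis (not along the pixel's ray), 0 where there is no reading.
- optics.camera_params(name): a dict with "mtx" (3x3 intrinsics, pixels), "R" (3x3) and "t" (3): a world point X has camera coordinates R X + t. Camera axes: x right, y down, z forward; pixel columns grow to the right and rows downward; lengths in mm; the calibration is good to about 2 mm. A picture is of the moment at which its call begins. camera_params takes no time and is no camera call.
A pose or a line that the arm cannot do raises ctrl.MotionError and nothing moves.
- ctrl.finish_job(): hands the job in; it is judged then, once.
The state is a dict: "t": time; "q": joint angles; "qvel": joint speeds; "tau": joint torques, N m; "eef_pos": TCP position; "eef_rot": TCP orientation; "force": force on the tool from outside, world axes, zero at the start; "wrist_torque": the same for the moment, N m; "grip_width": finger opening in mm; "grasp_force": force on a finger pad.
Only numpy, scipy, OpenCV 4.12 (cv2) and the standard library are available. Lean on these libraries where they do the work, as an engineer would, in place of code of your own. Each camera call takes 0.05 s, during which the arm holds its last target. There are 200 camera calls.

## Working session

There is one attempt and no reset: what is moved stays moved. The work goes in short steps, each a Python script; the robot and the scene stay as the last script left them, time stands still between calls to the robot, and variables do not carry over. Pictures are saved under pics/ and viewed, at most 10 in all, crops included, and the job is handed in when it is done.

```bash
mkdir -p pics; ls
python3 - <<'E'
from plant import ctrl,sensors,optics
import cv2,numpy as np
for n in("side","top"):
    p,d=optics.grab_frame(n); np.savez(f"{n}0.npz",p=p,d=d)
    cv2.imwrite(f"pics/{n}0.png",p[:,:,::-1])
    c=optics.camera_params(n); print(n,c["mtx"],c["R"],c["t"],-c["R"].T@c["t"])
print(ctrl.tcp_to_tips,sensors.read_state())
E
```

```text
pics
side [[426.04394466   0.         252.82613089]
 [  0.         426.04394466 181.42363672]
 [  0.           0.           1.        ]] [[-9.81209581e-01 -1.92942527e-01  9.69110582e-04]
 [-9.34845064e-02  4.71009837e-01 -8.77160408e-01]
 [ 1.68785085e-01 -8.60768793e-01 -4.80196501e-01]] [ 516.04575258   95.36143974 1376.93269904] [ 282.8581516  1239.8716928   744.34543868]
top [[438.52132521   0.         251.04546244]
 [  0.         438.52132521 188.8854139 ]
 [  0.           0.           1.        ]] [[-8.92557995e-04 -9.99731839e-01 -2.31398820e-02]
 [-9.88090101e-01  4.44231710e-03 -1.53812285e-01]
 [ 1.53873833e-01  2.27270020e-02 -9.87829098e-01]] [ 123.2118122   547.81060121 1454.37644905] [ 317.60572718   87.69160673 1523.78648281]
25.0 {'t': 0.1, 'q': array([-1.32152418e+00,  2.07367399e-01,  1.54285444e+00,  1.36572138e-05,
        1.39350273e+00, -1.50514352e-01]), 'qvel': array([ 1.04830804e-03, -1.43999954e-03, -3.58174000e-03,  4.97244392e-05,
       -8.07262437e-04,  9.35386526e-04]), 'tau': array([ 1.19573770e-04, -3.84091115e+01, -2.92547536e+01, -1.90634805e-04,
        4.83987111e-03,  7.93635110e-06]), 'eef_pos': array([ 223.62568949, -529.02599102,  255.2027499 ]), 'eef_rot': array([[ 9.21145142e-01,  3.89218915e-01, -5.12911413e-04],
       [ 3.89219111e-01, -9.21142878e-01,  2.06933261e-03],
       [ 3.32958698e-04, -2.10579060e-03, -9.99997727e-01]]), 'force': array([ 0.05462881, -0.54625794,  0.00381937]), 'wrist_torque': array([-0.00851882,  0.00905088, -0.00351422]), 'grasp_force': 0.0, 'grip_width': 85.57940704325759}
```

View pics/side0.png

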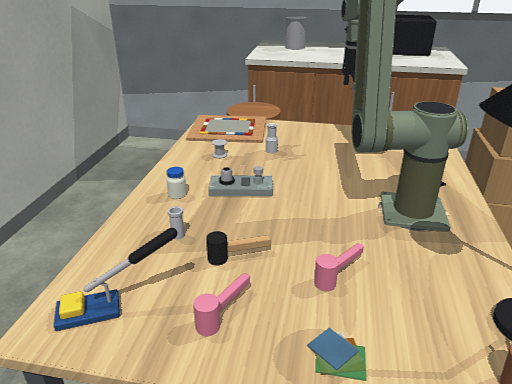

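View pics/top0.png

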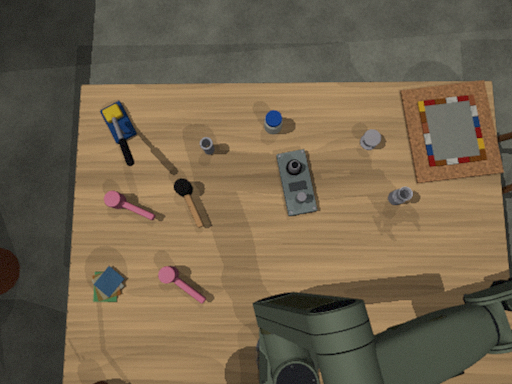

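Candidates seen:
- **Nozzle:** side (272,138) / top (400,195) has a wide foot with a shoulder and flare. Side (177,222) / top (207,146) is the slim straight spare, and side (219,149) / top (371,139) is the spool. I choose the first.
- **Mallet:** side (217,248) / top (183,187) has a black head and wood handle. The pink ones at top (113,200) and (167,274) are decoys.
- **Box:** stub at top (295,167), peg at top (302,197).

Next I'll check a close crop and measure.

```bash
cat > h.py <<'E'
import numpy as np,cv2
from plant import ctrl,sensors,optics
def cloud(n,d):
    c=optics.camera_params(n);v,u=np.mgrid[:d.shape[0],:d.shape[1]]
    r=np.stack([(u-c["mtx"][0,2])/c["mtx"][0,0],(v-c["mtx"][1,2])/c["mtx"][1,1],np.ones(d.shape)],-1)*d[...,None]
    w=(r-c["t"])@c["R"]; w[d<=0]=np.nan; return w
def ray(n,u,v,z):
    c=optics.camera_params(n); o=-c["R"].T@c["t"]
    r=c["R"].T@np.linalg.solve(c["mtx"],[u,v,1.]); return o+r*(z-o[2])/r[2]
E
python3 - <<'E'
from h import *
P={n:np.load(n+"0.npz") for n in("side","top")}
W={n:cloud(n,P[n]["d"]) for n in P}
B={"top":dict(nozzle=(383,180,418,212),stub=(278,150,308,178),peg=(290,185,316,212),mallet=(170,175,210,232),spare=(194,132,220,160)),
"side":dict(nozzle=(262,120,284,156),stub=(214,162,236,188),peg=(246,162,270,186),mallet=(203,228,275,268),spare=(166,204,190,240))}
for n in B:
  for k,(a,b,c,d) in B[n].items():
    w=W[n][b:d,a:c].reshape(-1,3); w=w[np.isfinite(w[:,0])]
    h=w[w[:,2]>12]
    print(n,k,"zmax",np.percentile(h[:,2],[50,90,98,100]).round(1))
    for lo,hi in((12,40),(40,70),(70,82),(82,100),(100,125)):
      s=h[(h[:,2]>lo)&(h[:,2]<=hi)]
      if len(s)>4: print("  ",lo,hi,len(s),s[:,:2].min(0).round(),s[:,:2].max(0).round(),s[:,:2].mean(0).round(1))
def cr(n,a,b,c,d): return cv2.resize(P[n]["p"][b:d,a:c,::-1],(390,290),interpolation=cv2.INTER_CUBIC)
cv2.imwrite("pics/crop.png",np.vstack([np.hstack([cr("side",205,110,291,174),cr("side",160,195,246,259)]),np.hstack([cr("top",360,170,428,221),cr("top",262,142,334,196)])]))
E
```

```text
top nozzle zmax [ 70.5 113.7 117.5 119.2]
   12 40 53 [ 497. -400.] [ 543. -353.] [ 519.8 -371.6]
   40 70 97 [ 497. -400.] [ 547. -352.] [ 518.2 -367.4]
   70 82 25 [ 507. -394.] [ 538. -361.] [ 523.6 -376.2]
   82 100 32 [ 505. -393.] [ 537. -359.] [ 522.  -376.3]
   100 125 98 [ 502. -400.] [ 546. -356.] [ 523.8 -381.5]
top stub zmax [32.3 74.4 83.4 87.8]
   12 40 571 [590. -73.] [689.  28.] [639.5 -22.6]
   40 70 96 [598. -68.] [652.   8.] [620.  -22.4]
   70 82 65 [607. -44.] [641. -10.] [623.  -26.8]
   82 100 26 [612. -40.] [639. -13.] [626.4 -26. ]
top peg zmax [31.4 80.1 87.8 92.9]
   12 40 575 [472. -97.] [564. -11.] [515.8 -53. ]
   40 70 20 [479. -59.] [561. -18.] [516.5 -41.1]
   70 82 16 [504. -61.] [528. -31.] [515.9 -44.1]
   82 100 61 [503. -61.] [531. -31.] [517.5 -46.7]
top mallet zmax [54.8 78.9 82.6 84.7]
   12 40 27 [419. 288.] [567. 356.] [516.  321.5]
   40 70 269 [418. 284.] [576. 369.] [484.5 319.3]
   70 82 193 [530. 326.] [582. 381.] [555.5 353.9]
   82 100 11 [533. 328.] [570. 372.] [554.3 349.5]
top spare zmax [71.  93.3 96.5 98.7]
   12 40 44 [680. 254.
[... 669 characters left out ...]
641.  -5.] [624.8 -18.3]
side peg zmax [31.8 81.7 85.  86. ]
   12 40 199 [ 474. -100.] [566. -10.] [518.2 -47.4]
   40 70 63 [502. -53.] [534. -27.] [517.  -36.4]
   70 82 33 [502. -62.] [533. -27.] [515.4 -35.9]
   82 100 31 [503. -58.] [533. -27.] [518.6 -41.6]
side mallet zmax [48.  74.1 75.5 78.3]
   12 40 342 [418. 299.] [579. 387.] [510.6 352.5]
   40 70 496 [418. 285.] [581. 387.] [504.3 344.3]
   70 82 221 [528. 327.] [582. 386.] [554.5 359.2]
side spare zmax [ 79.5 186.3 190.7 193.7]
   12 40 61 [680. 269.] [715. 294.] [688.2 284.3]
   40 70 120 [681. 255.] [716. 297.] [694.4 286.2]
   70 82 61 [679. 255.] [718. 295.] [699.  274.7]
   82 100 99 [678. 254.] [722. 298.] [699.  277.1]
```

View pics/crop.png

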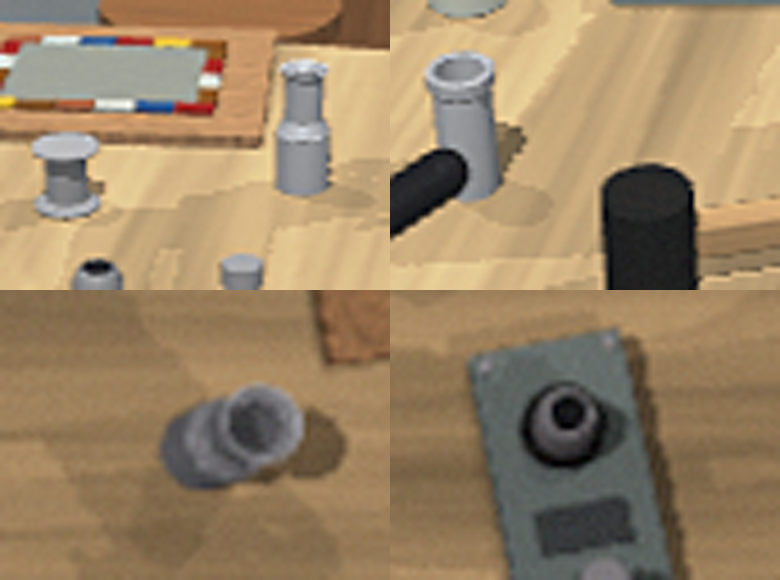

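The crop confirms the choice: side (272,138) has the wide foot, shoulder, neck and flare. The spool (219,149) and slim spare (177,222) are clearly different. Now grasping the nozzle.

```bash
cat >> h.py <<'E'
YAW=np.arctan2(19.5,107)
def R(yaw): c,s=np.cos(yaw),np.sin(yaw); return np.array([[c,s,0],[s,-c,0],[0,0,-1.]])
def st(m=""): s=sensors.read_state(); print(m,round(s["t"],2),s["eef_pos"].round(1),"F",s["force"].round(1),"w",round(s["grip_width"],1),"g",round(s["grasp_force"],1)); return s
E
python3 - <<'E'
from h import *
N=np.array([523,-375,0])
ctrl.move_ptp(N+[0,0,210],R(YAW)); st()
ctrl.move_l(N+[0,0,95],vel=120); st("down")
ctrl.gripper_to(30,80); st("grip")
ctrl.move_l(N+[0,0,215],vel=150); st("up")
ctrl.move_l([600,-100,225],vel=250); ctrl.hold(.2); st()
for n in("side","top"):
    p,d=optics.grab_frame(n); np.savez(f"{n}1.npz",p=p,d=d)
a=np.load("side1.npz")["p"][90:234,150:342,::-1];b=np.load("top1.npz")["p"][110:254,230:422,::-1]
cv2.imwrite("pics/lift.png",np.hstack([cv2.resize(i,(400,300)) for i in(a,b)]))
E
```

```text
1.38 [ 522.3 -375.9  210.2] F [ 0.4 -0.2  0.6] w 84.9 g 0.0
down 2.49 [ 523.7 -375.7   96.1] F [ 0.3 -0.4  1. ] w 85.3 g 0.0
grip 3.04 [ 523.7 -375.7   96.1] F [ 0.2 -1.   3.6] w 37.4 g 70.5
up 3.99 [ 522.2 -374.2  213.2] F [-0.5  0.4 -3.5] w 37.0 g 73.0
 5.48 [ 599.8 -101.2  224.9] F [ 0.3  0.3 -2.9] w 37.2 g 73.0
```

View pics/lift.png

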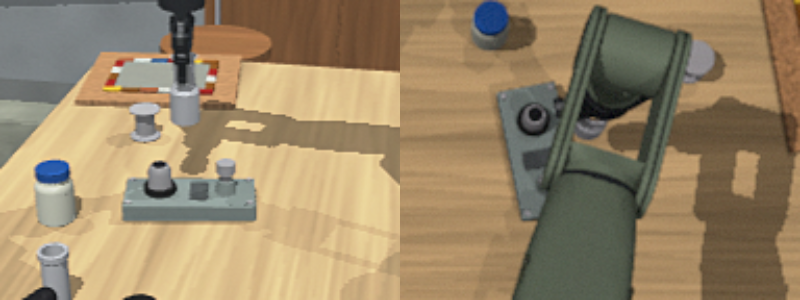

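The nozzle is gripped and hangs upright below the gripper, with its foot at side crop (185,103), i.e. side image (239,139). The top view is mostly hidden by the arm. I'll measure the foot and stub with the side camera.

```bash
cat >> h.py <<'E'
from scipy.optimize import least_squares
def circ(pts,r,c0):
    f=least_squares(lambda c:np.hypot(*(pts-c).T)-r,c0,loss="soft_l1"); return f.x,np.abs(f.fun).mean()
def fit(w,z0,z1,r,c0,win):
    q=w.reshape(-1,3);q=q[np.isfinite(q[:,0])]
    q=q[(q[:,2]>z0)&(q[:,2]<z1)&(np.hypot(*(q[:,:2]-c0).T)<win)]
    c,e=circ(q[:,:2],r,c0); return c.round(1),round(e,2),len(q),q[:,0].min().round(1),q[:,0].max().round(1),q[:,1].max().round(1),q[:,2].min().round(1)
E
python3 - <<'E'
from h import *
s0=np.load("side0.npz");s1=np.load("side1.npz");t0=np.load("top0.npz");t1=np.load("top1.npz")
w0=cloud("side",s0["d"]);w1=cloud("side",s1["d"]);v0=cloud("top",t0["d"]);v1=cloud("top",t1["d"])
st()
print("foot z bands side")
for a,b in((135,150),(150,170),(125,185)): print(fit(w1,a,b,25,np.array([600,-100.]),40))
print("noz on table side",fit(w0,10,52,25,np.array([523,-375.]),40))
print("stub side",fit(w0,52,67,19.8,np.array([624,-24.]),30), fit(w1,52,67,19.8,np.array([624,-24.]),30))
print("stub top",fit(v0,52,66,19.8,np.array([624,-24.]),30))
print("foot top",fit(v1,125,175,25,np.array([600,-100.]),40))
print("peg side",fit(w0,62,80,16,np.array([518,-44.]),25),"top",fit(v0,62,80,16,np.array([518,-44.]),25))
E
```

```text
5.58 [ 599.8 -100.9  224.9] F [ 0.9  0.8 -2.3] w 37.1 g 73.0
foot z bands side
(array([ 599.2, -102. ]), np.float64(1.6), 57, np.float64(573.6), np.float64(623.2), np.float64(-73.1), np.float64(135.2))
(array([ 598.9, -100.9]), np.float64(1.56), 78, np.float64(573.8), np.float64(621.9), np.float64(-71.9), np.float64(150.0))
(array([ 599.1, -101.3]), np.float64(1.69), 226, np.float64(573.6), np.float64(623.8), np.float64(-70.0), np.float64(126.9))
noz on table side (array([ 523.2, -376.4]), np.float64(2.57), 111, np.float64(498.0), np.float64(547.4), np.float64(-342.8), np.float64(10.4))
stub side (array([626.9, -26. ]), np.float64(1.63), 41, np.float64(606.9), np.float64(640.0), np.float64(0.0), np.float64(52.1)) (array([627.1, -25.5]), np.float64(1.52), 39, np.float64(606.3), np.float64(639.3), np.float64(-2.2), np.float64(52.0))
stub top (array([626.7, -26.6]), np.float64(0.69), 10, np.float64(606.6), np.float64(643.4), np.float64(-7.4), np.float64(54.7))
foot top (array([ 599.2, -103. ]), np.float64(0.4), 36, np.float64(573.7), np.float64(587.6), np.float64(-80.6), np.float64(130.9))
peg side (array([518.4, -46. ]), np.float64(1.6), 39, np.float64(501.6), np.float64(533.9), np.float64(-27.4), np.float64(63.4)) top (array([518.6, -47.2]), np.float64(2.69), 11, np.float64(502.5), np.float64(521.5), np.float64(-31.7), np.float64(65.7))
```

Run:
```python
from h import *
S=np.array([626.2,-25.4,0])
ctrl.move_l(S+[0,0,200],vel=150); ctrl.hold(.3); s=st("above")
d=S[:2]-s["eef_pos"][:2]; print(d)
C=S+[*d,0]
for z in(178,170,163,158):
    hit=ctrl.move_l(C+[0,0,z],vel=40,threshold=8); st(f"z{z} {hit}")
    if hit: break
```

```text
above 6.58 [626.2 -26.2 200.4] F [-0.3  0.1 -1.8] w 37.5 g 73.0
[-0.04931605  0.83379898]
z178 False 7.28 [626.2 -24.5 177.9] F [-0.5  0.3 -2.2] w 37.4 g 73.0
z170 False 7.63 [625.8 -24.5 169.4] F [ 1.   0.9 -2. ] w 37.0 g 73.0
z163 False 7.96 [625.7 -24.5 162.4] F [-1.2  0.5 -2. ] w 36.9 g 73.0
z158 False 8.23 [625.8 -24.5 157.5] F [-0.3 -0.3 -2.3] w 37.0 g 73.0
```

Run:
```python
from h import *
C=np.array([625.9,-24.9,0])
for z in(148,138,130,126,123,120):
    hit=ctrl.move_l(C+[0,0,z],vel=30,threshold=22); s=st(f"z{z} {hit}")
    if hit: break
ctrl.hold(.3); st("held")
```

```text
z148 False 8.72 [625.7 -24.9 147.6] F [ 0.2  0.2 -3.1] w 37.4 g 73.0
z138 False 9.2 [625.9 -24.9 137.9] F [ 0.1 -0.4 -2.5] w 37.2 g 73.0
z130 False 9.62 [626.1 -25.  130. ] F [0.2 0.3 0.7] w 37.0 g 72.6
z126 False 9.9 [626.2 -25.  126.1] F [-0.4 -1.1  2.6] w 37.1 g 72.3
z123 False 10.15 [627.3 -25.1 125.9] F [-3.3 -0.4 13.6] w 36.9 g 70.9
z120 False 10.4 [629.  -24.9 125.9] F [-5.3  1.  22.2] w 37.4 g 70.0
held 10.7 [629.  -24.8 125.9] F [-4.4  1.5 22.6] w 37.3 g 70.1
```

Run:
```python
from h import *
C=np.array([626,-25,0])
ctrl.move_l(C+[0,0,125],vel=40); st("relax")
ctrl.gripper_to(85,80); st("open")
ctrl.move_l(C+[0,0,240],vel=200); ctrl.move_l([450,150,260],vel=300); ctrl.hold(.2); st()
for n in("side","top"):
    p,d=optics.grab_frame(n); np.savez(f"{n}2.npz",p=p,d=d)
w=cloud("side",np.load("side2.npz")["d"]);v=cloud("top",np.load("top2.npz")["d"])
for nm,x in(("side",w),("top",v)):
    q=x.reshape(-1,3);q=q[np.isfinite(q[:,0])]; m=q[np.hypot(q[:,0]-626,q[:,1]+26)<32]; print(nm,"noz top",np.sort(m[:,2])[-12:].round(1))
    m=q[np.hypot(q[:,0]-518.5,q[:,1]+46)<14]; m=m[m[:,2]>70]; print("peg top",m[:,2].round(0), m.mean(0).round(1))
    g=q[(np.hypot(q[:,0]-554,q[:,1]-355)<24)&(q[:,2]>70)]; print("head top",len(g),g.min(0).round(1),g.max(0).round(1),g.mean(0).round(1))
    h=q[(q[:,0]>410)&(q[:,0]<522)&(q[:,1]>270)&(q[:,1]<370)&(q[:,2]>44)&(q[:,2]<62)]
    if len(h): print("handle",cv2.fitLine(h[:,:2].astype(np.float32),cv2.DIST_HUBER,0,.01,.01).ravel().round(3),cv2.minAreaRect(h[:,:2].astype(np.float32)))
a=np.load("side2.npz")["p"][130:274,150:342,::-1];b=np.load("top2.npz")["p"][110:254,160:352,::-1]
cv2.imwrite("pics/fit.png",np.hstack([cv2.resize(i,(400,300),interpolation=cv2.INTER_CUBIC) for i in(a,b)]))
```

```text
relax 10.97 [626.8 -25.1 126. ] F [-0.1 -0.   8.2] w 37.0 g 72.8
open 11.51 [625.8 -25.  124.6] F [0.9 0.5 0.3] w 84.9 g 0.0
 13.42 [450.8 149.1 259.7] F [ 0.2 -0.3 -0.4] w 85.1 g 0.0
side noz top [143.3 143.4 143.5 143.7 143.7 144.1 144.1 144.4 144.8 145.1 145.5 147.2]
peg top [87. 85. 85. 85. 86. 87. 85. 82. 86. 84. 82. 83. 87. 86. 85. 82. 84. 85.
 84. 84. 81. 83. 84. 82. 83. 79. 78. 80. 77.] [517.7 -43.5  83.4]
head top 151 [532.3 331.7  70.3] [576.3 378.8  76.8] [554.1 355.2  73.9]
handle [9.05000e-01 4.24000e-01 4.72445e+02 3.22701e+02] ((474.1866455078125, 318.59326171875), (114.41910552978516, 27.144441604614258), 23.832693099975586)
top noz top [147.  147.8 148.2 148.2 148.5 148.6 149.  149.1 149.4 149.4 150.2 150.9]
peg top [84. 92. 88. 88. 84. 86. 82. 93. 88. 85. 87. 86. 82. 81. 87. 83. 83. 87.
 89. 85. 87. 89. 83. 83. 86. 88. 86. 86. 83. 90. 88. 90. 83. 89. 85. 87.
 86. 81. 86. 90. 82. 91. 85. 86. 84. 81. 85. 85. 82. 87. 80. 84. 86.] [518.2 -45.9  85.7]
head top 152 [530.7 332.5  70.1] [576.9 377.   84.6] [554.  354.5  76.2]
handle [8.99000e-01 4.37000e-01 4.71225e+02 3.14282e+02] ((472.4250183105469, 315.0008544921875), (112.67375183105469, 22.03302574157715), 25.049636840820312)
```

View pics/fit.png

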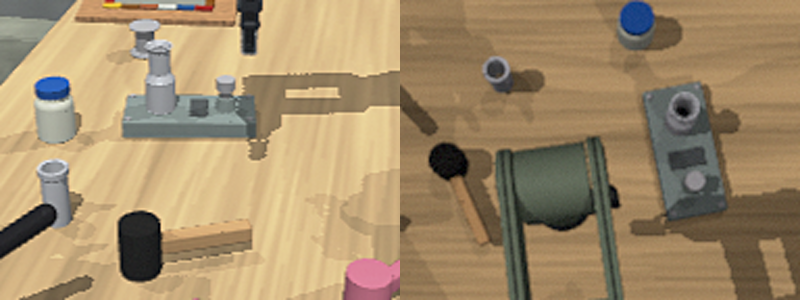

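The nozzle is home: its foot is flush on the box at side (226,182), no seal is visible, and its top is at about 145 mm. The peg at side (258,172) is still up. The mallet stands at (554,355) with a handle yaw of about 25°. Taking it now.

Run:
```python
from h import *
Y=np.radians(25.3); u=np.array([np.cos(Y),np.sin(Y),0]); r=64
M=np.array([554.4,355.2,0]); G=M-r*u
ctrl.move_ptp(G+[0,0,170],R(Y)); st()
ctrl.move_l(G+[0,0,44.5],vel=120); st("down")
ctrl.gripper_to(15,110); s=st("grip")
ctrl.move_l(G+[0,0,60],vel=50); ctrl.hold(.2); s=st("up"); print(s["wrist_torque"].round(2))
ctrl.move_l(G+[0,0,195],vel=150)
P=np.array([518.5,-45.6,0])-r*u
ctrl.move_l(P+[0,0,195],vel=250); ctrl.hold(.2); st("over peg")
for n in("side","top"):
    p,d=optics.grab_frame(n); np.savez(f"{n}3.npz",p=p,d=d)
w=cloud("side",np.load("side3.npz")["d"]).reshape(-1,3);w=w[np.isfinite(w[:,0])]
for a,b in((146,165),(165,185),(200,225),(186,225)):
    try: print(fit(w,a,b,28,np.array([518,-46.]),38))
    except Exception as e: print(e)
q=w[(np.hypot(w[:,0]-518,w[:,1]+46)<38)&(w[:,2]>110)];print("z range",np.percentile(q[:,2],[0,2,50,98,100]).round(1))
a=np.load("side3.npz")["p"][90:234,170:362,::-1];b=np.load("top3.npz")["p"][110:254,200:392,::-1]
cv2.imwrite("pics/mal.png",np.hstack([cv2.resize(i,(400,300),interpolation=cv2.INTER_CUBIC) for i in(a,b)]))
```

```text
14.35 [496.8 327.2 170.4] F [ 0.4  0.3 -0. ] w 84.9 g 0.0
down 15.55 [497.4 328.2  45.5] F [ 0.3  0.1 -0.4] w 85.1 g 0.0
grip 16.16 [496.7 327.7  44.9] F [-1.3 -2.3  2.8] w 20.5 g 107.3
up 16.82 [496.1 327.7  59.5] F [ 0.3 -0.1 -4. ] w 20.4 g 107.5
[-0.06  0.21 -0.03]
over peg 19.82 [460.7 -72.3 195. ] F [-0.3  0.1 -4. ] w 20.5 g 107.5
(array([519.9, -44.3]), np.float64(1.55), 66, np.float64(492.6), np.float64(546.3), np.float64(-13.2), np.float64(147.9))
(array([519.7, -44.8]), np.float64(2.04), 108, np.float64(481.1), np.float64(545.6), np.float64(-12.3), np.float64(165.0))
(array([520.5, -44.1]), np.float64(4.54), 187, np.float64(485.1), np.float64(546.3), np.float64(-12.6), np.float64(200.4))
(array([519.7, -44.4]), np.float64(4.01), 280, np.float64(480.2), np.float64(546.4), np.float64(-10.3), np.float64(186.1))
z range [147.9 154.5 223.6 514.3 526.6]
```

View pics/mal.png

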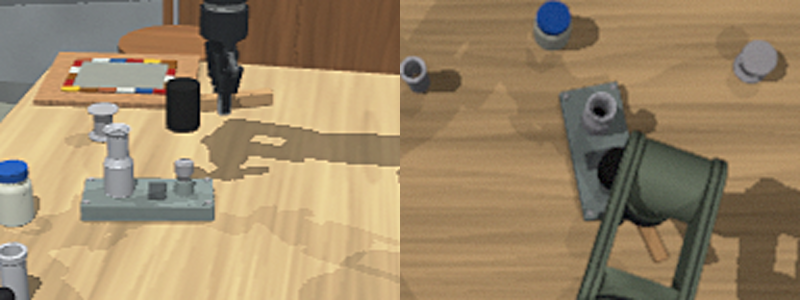

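The mallet is held level, with its head at side crop (183,105) directly above the peg (183,172) and clear of the nozzle. Driving the peg down.

Run:
```python
from h import *
P=np.array([459.6,-73.7,0])
ctrl.move_l(P+[0,0,142],vel=120); st("near")
for z in(134,128,122,119,117,115,112,109,106):
    hit=ctrl.move_l(P+[0,0,z],vel=30,threshold=30); s=st(f"z{z} {hit}"); print(s["wrist_torque"].round(2))
    if hit or s["force"][2]>24: break
```

```text
near 20.52 [459.9 -73.8 142.2] F [ 0.9 -0.6 -3.5] w 20.5 g 107.5
z134 False 20.93 [459.5 -73.7 134. ] F [ 0.5 -0.9 -4.1] w 20.2 g 107.5
[-0.11  0.19  0.01]
z128 False 21.28 [460.2 -73.9 128.3] F [ 0.6  0.3 -3.6] w 20.1 g 107.8
[-0.08 -0.08 -0.04]
z122 False 21.63 [460.2 -73.9 122.1] F [ 1.5 -1.  -1.3] w 20.5 g 107.9
[-0.14 -0.21 -0.09]
z119 False 21.88 [460.1 -73.9 119. ] F [ 2.4 -1.4  0.2] w 20.5 g 108.0
[-0.19 -0.32 -0.12]
z117 False 22.13 [460.1 -73.9 117.1] F [ 2.4 -0.5 -0.1] w 20.3 g 108.1
[-0.21 -0.4  -0.09]
z115 False 22.38 [460.  -74.1 116.4] F [-2.1 -1.2 11.6] w 20.5 g 109.6
[ 0.12  0.14 -0.02]
z112 False 22.63 [460.2 -74.8 115. ] F [-9.  -1.5 21.6] w 20.2 g 111.8
[0.01 0.73 0.05]
z109 False 22.88 [460.1 -75.2 112.7] F [-11.7  -3.3  26.7] w 20.4 g 113.8
[-0.01  0.97  0.17]
```

Run:
```python
from h import *
P=np.array([459.6,-73.7,0])
ctrl.move_l(P+[0,0,195],vel=120); ctrl.hold(.2); s=st("up"); print(s["wrist_torque"].round(2))
for n in("side","top"):
    p,d=optics.grab_frame(n); np.savez(f"{n}4.npz",p=p,d=d)
q=cloud("side",np.load("side4.npz")["d"]).reshape(-1,3);q=q[np.isfinite(q[:,0])]
m=q[(np.hypot(q[:,0]-518.5,q[:,1]+46)<17)&(q[:,2]<110)&(q[:,2]>45)]; print("peg top",np.sort(m[:,2])[-25:].round(0))
m=q[np.hypot(q[:,0]-626,q[:,1]+26)<32]; print("noz top",np.sort(m[:,2])[-8:].round(1))
print(fit(q,146,165,28,np.array([518,-46.]),38),fit(q,200,222,28,np.array([518,-46.]),32))
a=np.load("side4.npz")["p"][110:200,200:320,::-1]
cv2.imwrite("pics/peg.png",cv2.resize(a,(720,540),interpolation=cv2.INTER_CUBIC))
```

```text
up 23.95 [458.8 -73.4 193.9] F [ 0.1  0.1 -4. ] w 20.2 g 109.0
[-0.09  0.24  0.03]
peg top [69. 69. 69. 69. 70. 70. 70. 70. 70. 71. 71. 71. 71. 71. 72. 72. 72. 72.
 72. 73. 73. 73. 73. 73. 73.]
noz top [144.9 145.  145.5 145.6 145.7 145.9 146.  146.3]
(array([520.3, -44.8]), np.float64(1.71), 52, np.float64(492.4), np.float64(548.4), np.float64(-13.6), np.float64(150.9)) (array([517.3, -45.8]), np.float64(1.36), 104, np.float64(489.4), np.float64(543.2), np.float64(-14.9), np.float64(200.7))
```

View pics/peg.png

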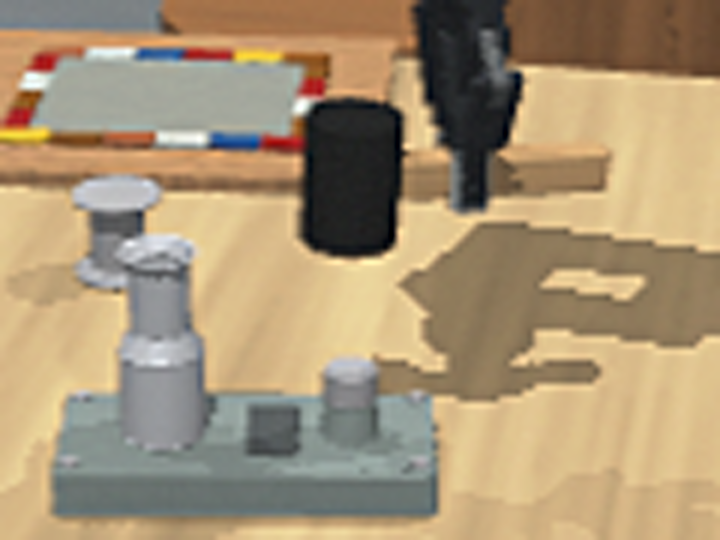

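The peg is fully down: the cap sits on its guide at crop (350,395) with its top at about 72 mm, and the nozzle is still home. The mallet is tilted about 3° in the grip, so I'll correct for that while putting it back.

Run:
```python
from h import *
Y=np.radians(25.3); u=np.array([np.cos(Y),np.sin(Y),0]); r=64
G=np.array([554.4,355.2,0])-r*u
ctrl.move_l(G+[0,0,195],vel=250)
T=cv2.Rodrigues(np.array([-u[1],u[0],0])*0.055)[0]@R(Y)
ctrl.move_l(G+[0,0,75],rot=T,vel=120); ctrl.hold(.2); st("low")
for z in(55,50,48,46,44.5,43,42):
    hit=ctrl.move_l(G+[0,0,z],vel=25,threshold=6); s=st(f"{z} {hit}"); print(s["wrist_torque"].round(2))
    if hit or s["force"][2]>1: break
ctrl.gripper_to(50); st("half"); ctrl.gripper_to(85); ctrl.hold(.3); p=sensors.read_state()["eef_pos"]
ctrl.move_l(p+[0,0,130],vel=120); ctrl.move_l([400,230,260],vel=250); ctrl.hold(.5); st()
for n in("side","top"):
    p,d=optics.grab_frame(n); np.savez(f"{n}5.npz",p=p,d=d)
cv2.imwrite("pics/end.png",np.load("side5.npz")["p"][100:290,140:393,::-1].repeat(3,0).repeat(3,1))
```

```text
low 27.17 [497.2 328.2  76.1] F [ 0.1 -0.3 -4.2] w 20.7 g 108.9
55 False 28.12 [496.7 327.9  55.2] F [-0.2  0.5 -3.9] w 20.6 g 108.9
[-0.06  0.14  0.02]
50 False 28.47 [496.3 327.7  49.7] F [-0.5  0.7 -3.6] w 20.8 g 108.9
[-0.04  0.13 -0.05]
48 False 28.72 [496.4 327.8  47.8] F [ 0.  -0.3 -3.6] w 20.5 g 108.9
[-0.08  0.11  0.01]
46 False 28.97 [496.4 327.8  45.8] F [ 0.4  0.3 -5. ] w 20.0 g 108.9
[-0.06  0.16  0.01]
44.5 False 29.22 [496.8 328.   44.7] F [ 0.4 -0.6 -3.7] w 20.9 g 109.2
[-0.04  0.06 -0.02]
43 False 29.47 [496.7 328.   44.5] F [-4.2 -1.6  4.7] w 20.5 g 110.3
[-0.33  0.51 -0.08]
half 29.86 [496.9 328.   43.1] F [-0.4 -0.1  1.3] w 49.7 g 0.0
 33.13 [400.  230.1 259.7] F [-0.2 -0.1 -0.7] w 84.8 g 0.0
```

View pics/end.png

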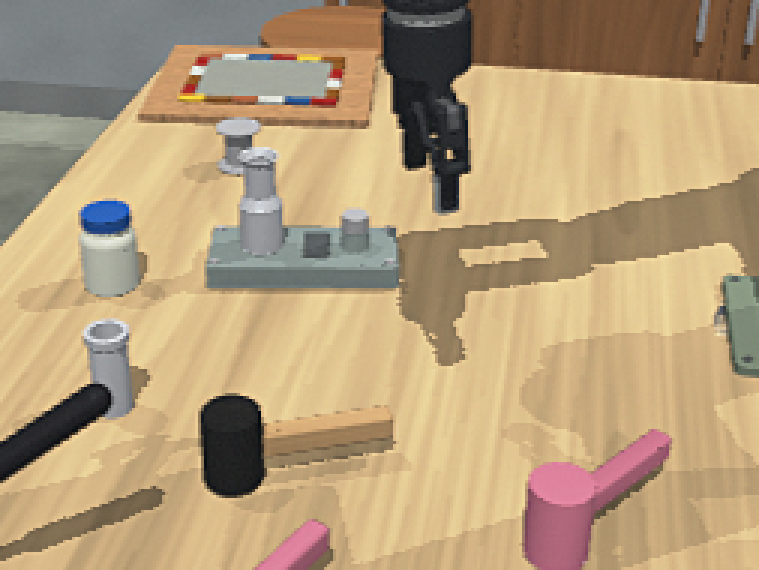

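The final view shows the mallet standing on its face at crop (232,445), the nozzle home at (260,225) and the peg down at (355,230). The bystanders haven't moved and the arm is clear. Handing in.

```bash
python3 -c "
from plant import ctrl
print(ctrl.finish_job())"
```

```text
the job is handed in; nothing more can be done
None
```

The job is handed in at about 33 s of robot time: the nozzle is fully home on the box, the peg was driven down onto its guide with the mallet, the mallet is back upright on the bench, and the spare nozzle, spool and jar were left alone.

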